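Slide the projector's filter cover home

ROBOT

A 6-joint arm with a two-finger parallel gripper is mounted at the origin on the work surface. World frame = base frame: x ahead of the robot, y to its left, z up, the work surface at z = 0. Lengths are in m, angles in degrees, forces in N, time in s.
With the tool pointing down it reaches from about 0.3 to 0.875 m from the base axis. Payload 6.4 kg.
Tool frame: the origin (TCP) lies midway between the tips of the shut fingers; the grasp point (between the pads) lies 19 mm behind it (arm.tcp_to_grasp is the z of the grasp point in the tool frame, in m); z points along the fingers, y is the line along which they close (so a half turn about z gives the same grasp; the last joint's range is limited). The gripper opens to 88 mm and grips with 3 to 60 N. Pads are 18 mm wide; open, the fingers measure 123 mm over their backs; the gripper's body (75 mm by 187 mm) begins 45 mm behind the grasp point.
Start: joints at [53.554, 10.359, 92.074, -0, 77.567, -11.82], TCP at [0.24, 0.523, 0.239] pointing down, gripper open.
Joint ranges: [-171.53, 171.53], [-51.25, 118.39], [17.06, 147.69], [-65.23, 245.23], [0, 150.52], [-178.68, 178.68]. Speed limits (degrees/s): [147.25, 147.25, 172.46, 180, 180, 180].

INTERFACE

Orientations are given as a 3x3 rotation matrix whose columns are the frame's x, y, z axes.
In Python, from rig import arm gives the robot as it stands.
- The arm moves only by the tool play_rows, never from a script. Its argument "moves" is a list of rows, each a list of 2 entries, a list of its own where there are three numbers: the shift along the world's x, y, z scaled (see below), then the turn about the world's z scaled (see below). In form: [[[x, y, z], yaw], ...]. A call has 1 to 8 rows; each row is the pose to reach, as a shift and turn from the pose commanded when the call began; what a row does not reach only later rows make up. The controller multiplies each number of a shift by 10 cm and each number of a turn by pi/4 rad. A row lasts 1/8 s, in which the tool goes at most 62.5 mm and 10.7 degrees, less where a joint would pass 70% of its speed; a pose out of reach is approached as far as the arm can. A call with a number of a shift or a turn outside -1 to 1 is refused whole. A call with a gripper value outside its range is refused whole. "grip" is the opening, from 0 (shut) to 1 (fully open), set as the call begins (left out, the last holds). The fingers move at their own pace and stop on an object; "grip_force" is the grip in N (left out, the last holds). Time passes only in rows, so rows that repeat a pose let the fingers close. It gives the time, the measured TCP pose, the force, the opening and the grip force at its end, in the units of the state.
- arm.read_state(): the state, without advancing time (a new reading comes with each control period).
- arm.read_camera(name): name is "scene" or "top"; returns (picture, depth): 480x640x3 uint8, red, green, blue; 480x640 float32, m along the optical axis (not along the pixel's ray), 0 where there is no reading.
- arm.camera_model(name): a dict with "vfov" (degrees; the focal length in pixels is half the picture's height over the tangent of half this angle, whatever the lens; pixels are square), "cx", "cy" (the principal point, pixels), "distortion" ([k1, k2, p1, p2, k3] as OpenCV has them; the pictures are not rectified), "T" (4x4, takes a point from camera to world coordinates). Camera axes: x right, y up, looking along -z (the intrinsics and any distortion apply to the point x, -y, -z); pixel columns grow to the right and rows downward; lengths in m; the calibration is good to about 2 mm. A picture is of the moment at which its call begins. camera_model takes no time and is no camera call.
- arm.hand_in(): hands the job in; it is judged then, once.
Trained networks look in the newest picture that a camera, given by its name, has taken for a name from the list of things; names that differ only in an ending like _2 or _b are one class to them, and where a whole thing is asked for, a point or a joint stands for the part that bears it (a point fixed in the world has none). Each returns a list of dicts, best first, with "p" (0 to 1); they miss things now and then, are a little off and sometimes report something else, mostly with a low value. They report only what shows in the picture. A call takes as long as a camera call. They do not tell look-alikes from the thing itself.
- arm.recognise(camera, name): "location" ([x, y, z] in m, in world coordinates, good to about 4 mm: the middle of the surface that is visible of it).
- arm.spot_point(camera, name): "location" ([x, y, z] in m, in world coordinates, good to about 4 mm: a listed point, or the origin of a listed thing).
The state is a dict: "time_s": time; "qpos": joint angles; "qvel": joint speeds; "joint_efforts": joint torques, N m; "tcp_pos": TCP position; "ee_rot": TCP orientation; "ft_force": force on the tool from outside, world axes, zero at the start; "torque": the same for the moment, N m; "width": opening from 0.0 (shut) to 1.0 (fully open); "gripper_force": force on a finger pad.
Only numpy, scipy, OpenCV 4.12 (cv2) and the standard library are available. Lean on these libraries where they do the work, as an engineer would, in place of code of your own. Each camera call takes 0.05 s, during which the arm holds its last target. There are 200 camera calls.

TASK

The projector's air filter has been changed: put its grey filter cover back on. Pick the cover up by its grip rib, lay it flat on the rails of the open bay on top of the projector, and slide it gently home until its springy tab clicks behind the ledge and holds it there. Push no harder than the click takes, leave the other things on the table alone, and let go.

Things in the scene. Friction and masses are not known exactly. Their poses are not given: they have to be found in the camera images.
- projector: grey desktop projector, 300 x 230 mm, 92 mm tall, fixed and level. Origin: middle of its underside. x (along the 300 mm) is the way the filter cover slides home, y the lens side, z up. In its top, at the -x side face, is the filter bay with white pleats: a channel 73 mm wide and about 100 mm long, open above and at that face, a rigid wall at its inner end
- mouth (a point): middle of the bay's open end at the projector's -x side face, at rail height; axes as the projector's. Along both sides of the bay runs a rail, its top 77 mm above the table; the side walls stand 9 mm above the rails and are bevelled outward above that. From 72 mm inwards a lip overhangs each rail by 7.5 mm with 10.5 mm of height under it, its top 92 mm above the table
- seat (a point): point on the projector at rail height, midway between the rails, where the cover's origin nominally lies when the cover is home; axes as the projector's. The dark cassette clipped snugly in the bay carries the ledge, switch pin and end wall; it may sit up to 5 mm short of or beyond its nominal place, and the true home with it. From 23 to 40 mm short of it the cover stays on the rails by itself, its tail overhanging
- interlock (a joint): travel in m of the black sprung switch pin in the cassette's end wall: 0 free, 0.005 when the cover is home with its tab behind the ledge, 0.0058 when the cover is hard against the end wall. It pushes the cover back with 1 to 2.5 N. The ledge, across the middle of the bay, is 22 mm wide, its top 5 mm above rail height, with a 28 degree ramp on its -x side and upright on the other
- cover: loose grey plastic filter cover, about 100 g, 100 x 70 mm, right way up. Origin: middle of its underside; x (along the 100 mm) points to its nose, which goes in first, z up. Its long edges are runners 9 mm thick on the rails, 1.5 mm play at each side and under the lips. It slides freely until about 13 mm short of home; then the push grows to 7 to 15 N and drops at the click. Over 22 N harms it
- nose (a point): middle of the cover's nose edge, at its top: 50 mm along x and 9 mm above the cover's origin. The cover can be lowered onto the rails only while its nose is clear of the lips, so with its origin 28 mm or more short of the seat
- grip (a point): point in the cover's grip rib, in its middle, 25 mm from the cover's origin towards the tail (-x) and 18 mm above the underside. The rib is 10 mm thick along the cover's x, 44 mm long across it (y), and stands from 9 to 25 mm above the underside; beside it the panel's top is 9 mm above the underside
- tab (a joint): springy tab, a tongue 30 x 16 mm cut into the cover's panel near the nose with a hook under its free end, which lies 6 mm ahead of the cover's origin; angle in rad: 0 relaxed, growing to 0.1 or more as the ramp lifts the free end. It snaps back to 0 when the hook drops behind the ledge
- coffee: paper coffee cup with black lid, 119 mm tall, 88 mm across, bystander. Origin: middle of its underside
- water: glass bottle, 200 mm tall, 64 mm across, bystander. Origin: middle of its underside
- remote: black remote control, 150 x 44 x 18 mm, lying on the table, bystander. Origin: middle of its underside, x along its length
There are look-alikes about, which are no part of the job. Several things have the shape of the cover; the one meant has the colours described above.

How it is judged:
By the outcome, as a careful person would: the job done as asked, in the order asked, and still so for the second after the job is handed in, with the robot touching nothing.
It also fails if it takes over 59 s, if anything falls off the work surface, if the arm or the gripper's body presses on something with over 40 N, if the wrist force passes 120 N, or if a joint passes its speed limit or range.

## Working session

There is one attempt and no reset: what is moved stays moved. The work goes in short steps, Python scripts to look and compute and a tool call to move; the robot and the scene stay as the last step left them, time stands still between calls to the robot, and variables do not carry over. Pictures are saved under pics/ and viewed, at most 10 in all, crops included, and the job is handed in when it is done.

Besides the shell and the picture viewer there is one more tool, called after "Emit:" as a command line: name --argument value ..., lists and objects as JSON in quotes. play_rows: Moves the arm, as the interface text tells. Its arguments: {"type":"object","properties":{"moves":{"type":"array"},"grip":{"type":"number"},"grip_force":{"type":"number"}},"required":["moves"]}

```bash
mkdir -p pics; cat > h.py <<'E'
import numpy as np, cv2
from rig import arm
def cloud(name):
    pic,d=arm.read_camera(name); m=arm.camera_model(name)
    f=240/np.tan(np.radians(m['vfov'])/2)
    K=np.array([[f,0,m['cx']],[0,f,m['cy']],[0,0,1]])
    v,u=np.mgrid[:480,:640]
    n=cv2.undistortPoints(np.stack([u,v],-1).reshape(-1,1,2).astype(float),K,np.array(m['distortion'],float)).reshape(480,640,2)
    P=np.stack([n[...,0]*d,-n[...,1]*d,-d],-1)
    T=np.array(m['T']); W=P@T[:3,:3].T+T[:3,3]; W[d==0]=np.nan
    return pic,W
E
python3 - <<'E'
from h import *
for c in ("scene","top"):
    p,W=cloud(c); cv2.imwrite(f"pics/{c}0.png",p[...,::-1]); np.save(f"{c}0.npy",W)
    for n in ("projector","mouth","seat","cover","nose","grip","coffee","water","remote"):
        print(c,n,[(np.round(r['location'],3).tolist(),round(r['p'],2)) for r in arm.spot_point(c,n)])
print(arm.read_state()['time_s'],np.round(arm.read_state()['ee_rot'],3).tolist(),arm.tcp_to_grasp)
E
```

```text
scene projector [([0.572, -0.134, -0.003], 0.7)]
scene mouth [([0.519, 0.005, 0.079], 0.74), ([0.531, -0.04, 0.078], 0.15)]
scene seat [([0.535, -0.04, 0.078], 0.83), ([0.466, 0.447, -0.001], 0.16)]
scene cover [([0.351, 0.15, 0.005], 0.95), ([0.465, 0.266, 0.002], 0.65), ([0.59, 0.152, 0.004], 0.62), ([0.602, 0.337, 0.004], 0.57), ([0.33, 0.341, 0.002], 0.55)]
scene nose [([0.628, 0.128, 0.008], 0.66), ([0.302, 0.14, 0.012], 0.62), ([0.367, 0.305, 0.014], 0.61), ([0.455, 0.226, 0.009], 0.59), ([0.588, 0.284, 0.009], 0.55)]
scene grip [([0.474, 0.294, 0.017], 0.97), ([0.566, 0.166, 0.018], 0.95), ([0.373, 0.161, 0.019], 0.67), ([0.309, 0.361, 0.021], 0.64), ([0.612, 0.35, 0.017], 0.62)]
scene coffee [([0.453, 0.225, 0.008], 0.41)]
scene water []
scene remote [([0.468, 0.446, 0.001], 0.57)]
top projector [([0.576, -0.134, -0.003], 0.65)]
top mouth [([0.522, 0.005, 0.074], 0.79)]
top seat [([0.528, -0.041, 0.074], 0.94)]
top cover [([0.349, 0.152, -0.0], 0.88), ([0.465, 0.268, -0.0], 0.78), ([0.588, 0.152, 0.003], 0.76), ([0.603, 0.331, -0.002], 0.67), ([0.33, 0.341, -0.006], 0.58)]
top nose [([0.366, 0.308, 0.01], 0.84), ([0.453, 0.218, 0.009], 0.83), ([0.301, 0.134, 0.008], 0.78), ([0.631, 0.127, 0.009], 0.7), ([0.583, 0.287, 0.012], 0.65), ([0.529, -0.042, 0.081], 0.51)]
top grip [([0.307, 0.358, 0.019], 0.96), ([0.372, 0.158, 0.019], 0.95), ([0.475, 0.3, 0.016], 0.79), ([0.614, 0.349, 0.02], 0.72), ([0.573, 0.165, 0.019], 0.65), ([0.467, 0.267, -0.001], 0.63)]
top coffee [([0.746, 0.23, 0.005], 0.85)]
top water [([0.47, -0.442, 0.002], 0.93)]
top remote [([0.472, 0.445, 0.001], 0.9), ([0.451, 0.217, 0.008], 0.16)]
1.0 [[-0.909, 0.417, 0.0], [0.417, 0.909, -0.0], [-0.0, -0.0, -1.0]] -0.0187
```

View pics/scene0.png

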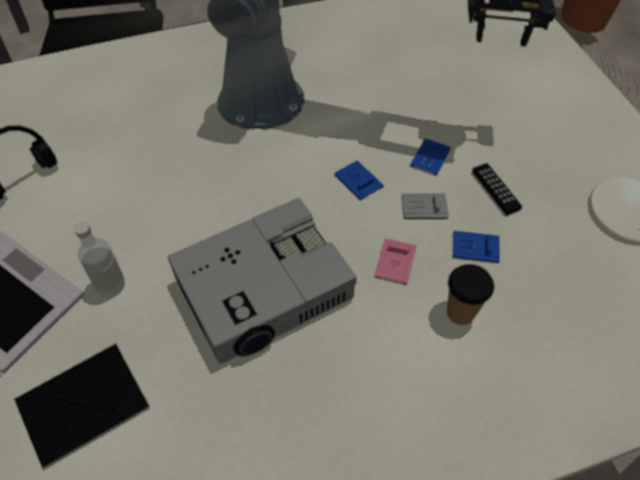

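View pics/top0.png

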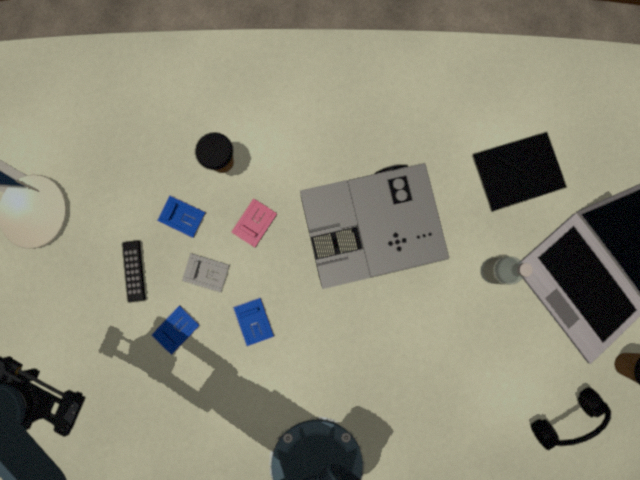

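The scene picture shows the grey cover at (425,206) and the projector at (262,280). In the top picture the cover is at (206,272) with its rib to the left and its nose to the right. The bay's mouth is at (315,243), facing the cover. Next I'll get accurate poses from depth.

```bash
python3 - <<'E'
from h import *
pics={c:cv2.imread(f"pics/{c}0.png") for c in("scene","top")}
for c in("top","scene"):
    W=np.load(f"{c}0.npy"); X,Y,Z=W[...,0],W[...,1],W[...,2]
    near=(np.hypot(X-.574,Y+.134)<.22)
    m=near&(np.abs(Z-.092)<.004)
    r=cv2.minAreaRect((W[m][:,:2]*1000).astype(np.float32)); print(c,"proj",r,np.nanmedian(Z[m]),m.sum())
    print(np.round(cv2.boxPoints(r)).tolist())
    hsv=cv2.cvtColor(pics[c],cv2.COLOR_BGR2HSV)
    n=(np.hypot(X-.465,Y-.267)<.075)
    tab=np.nanmedian(Z[(np.hypot(X-.465,Y-.267)<.1)&(np.hypot(X-.465,Y-.267)>.08)])
    k=n&(Z>tab+.0045)
    r=cv2.minAreaRect((W[k][:,:2]*1000).astype(np.float32)); print("cover",r,tab,k.sum())
    k=n&(Z>tab+.018)
    if k.sum()>4: print("rib",cv2.minAreaRect((W[k][:,:2]*1000).astype(np.float32)),W[k].mean(0),k.sum())
    # rail/bay
big=cv2.resize(pics['top'][205:300,150:370],None,fx=3.6,fy=3.6,interpolation=cv2.INTER_CUBIC); cv2.imwrite("pics/crop1.png",big)
E
```

```text
top proj ((579.5516357421875, -131.55340576171875), (239.67318725585938, 299.7032470703125), 12.681842803955078) 0.09135095116992997 10672
[[430.0, -12.0], [496.0, -304.0], [729.0, -251.0], [664.0, 41.0]]
cover ((462.97747802734375, 265.1263427734375), (133.35531616210938, 132.1304168701172), 17.33873748779297) -0.0005181299218490754 1157
rib ((475.62408447265625, 293.8545837402344), (11.13066291809082, 41.416961669921875), 72.93330383300781) [0.47584218 0.2934537  0.02368144] 81
scene proj ((580.01123046875, -132.34854125976562), (242.592041015625, 301.3048095703125), 13.052118301391602) 0.09146938069901289 12953
[[428.0, -13.0], [496.0, -307.0], [732.0, -252.0], [664.0, 42.0]]
cover ((464.7957763671875, 267.589111328125), (130.88104248046875, 130.95506286621094), 45.681270599365234) -0.0003882585445157405 1101
rib ((474.1561584472656, 291.39105224609375), (11.022289276123047, 47.400821685791016), 73.18257141113281) [0.47593877 0.29034536 0.02327274] 83
```

View pics/crop1.png

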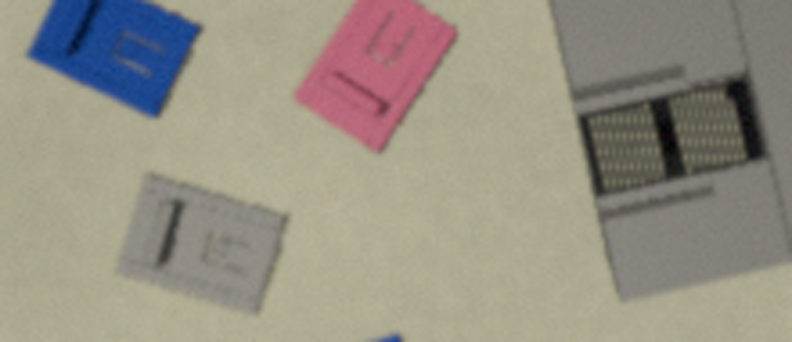

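The projector's slide axis is about -77° and the cover's x about -107°, so the cover needs turning by +30°. The rib is at about (0.475, 0.294). I'm setting out.

Emit:
play_rows --moves '[[[0.5,-0.5,0],0.085],[[1,-1,0],0.17],[[1,-1,0],0.17]]' --grip 0.7 --grip_force 15

```text
time_s: 1.38
tcp_pos: [0.3416, 0.4207, 0.2388]
ee_rot: [[-0.956, 0.295, 0.001], [0.295, 0.956, -0.0], [-0.001, -0.0, -1.0]]
ft_force: [-0.5, 0.2, -0.5]
width: 0.706
gripper_force: 0.0
```

Emit:
play_rows --moves '[[[0.5,-0.5,-0.5],0],[[1,-1,-1],0],[[1,-1,-1],0]]'

```text
time_s: 1.75
tcp_pos: [0.4401, 0.3218, 0.1375]
ee_rot: [[-0.956, 0.293, -0.001], [0.293, 0.956, 0.0], [0.001, -0.0, -1.0]]
ft_force: [0.3, 0.4, 0.2]
width: 0.698
gripper_force: 0.0
```

Emit:
play_rows --moves '[[[0.35,-0.29,-0.4],0],[[0.35,-0.29,-0.8],0],[[0.35,-0.29,-0.8],0],[[0.35,-0.29,-0.8],0]]'

```text
time_s: 2.25
tcp_pos: [0.4749, 0.2947, 0.0599]
ee_rot: [[-0.957, 0.291, 0.001], [0.291, 0.957, 0.001], [-0.001, 0.001, -1.0]]
ft_force: [0.3, 0.2, 0.6]
width: 0.7
gripper_force: 0.0
```

```bash
python3 - <<'E'
from h import *
p,W=cloud("scene"); cv2.imwrite("pics/s1.png",cv2.resize(p[130:290,300:540,::-1],None,fx=3.3,fy=3.3)); s=arm.read_state()
R=s['ee_rot'];print(s['tcp_pos'],np.degrees(np.arctan2(R[1][1],R[0][1])),R[2][2],s['width'])
E
```

```text
[0.47539501 0.29494154 0.0606306 ] 73.08065151169585 -0.9999959783823301 0.6978098201707484
```

View pics/s1.png

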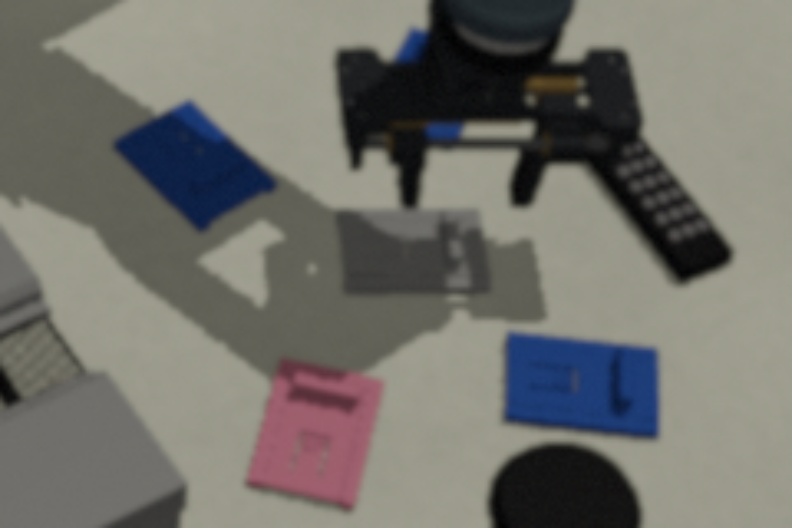

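The open fingers, with tips at crop (410,200) and (525,200), hang above the grey cover's rib at (462,245) and straddle it. I'll go down and grip.

Emit:
play_rows --moves '[[[0,0,-0.25],0],[[0,0,-0.4],0],[[0,0,-0.48],0],[[0,0,-0.48],0]]'

```text
time_s: 2.8
tcp_pos: [0.4744, 0.2939, 0.0107]
ee_rot: [[-0.956, 0.292, -0.0], [0.292, 0.956, -0.0], [0.0, -0.0, -1.0]]
ft_force: [0.6, 0.8, 0.8]
width: 0.699
gripper_force: 0.0
```

Emit:
play_rows --moves '[[[0,0,0],0],[[0,0,0],0],[[0,0,0],0],[[0,0,0],0],[[0,0,0],0],[[0,0,0],0],[[0,0,0],0],[[0,0,0],0]]' --grip 0 --grip_force 25

```text
time_s: 3.8
tcp_pos: [0.4746, 0.2937, 0.0107]
ee_rot: [[-0.956, 0.292, -0.0], [0.292, 0.956, -0.0], [0.0, -0.0, -1.0]]
ft_force: [-0.4, -0.4, 0.7]
width: 0.115
gripper_force: 25.0
```

Emit:
play_rows --moves '[[[0,0,0.2],0],[[0,0,0.6],0],[[0,0,1],0],[[0,0,1],0]]'

```text
time_s: 4.3
tcp_pos: [0.4774, 0.2949, 0.1156]
ee_rot: [[-0.956, 0.292, 0.008], [0.292, 0.956, 0.003], [-0.007, 0.005, -1.0]]
ft_force: [0.8, 0.1, -0.9]
width: 0.115
gripper_force: 25.0
```

Emit:
play_rows --moves '[[[0.1,-0.3,0.2],0.22],[[0.2,-0.6,0.4],0.44],[[0.2,-1,0.4],0.66],[[0.2,-1,0.4],0.67],[[0.2,-1,0.4],0.67]]'

```text
time_s: 4.92
tcp_pos: [0.4941, 0.1939, 0.1503]
ee_rot: [[-0.974, -0.225, -0.001], [-0.225, 0.974, 0.0], [0.001, 0.001, -1.0]]
ft_force: [0.1, 0.3, -0.4]
width: 0.108
gripper_force: 25.0
```

Emit:
play_rows --moves '[[[0.1,-0.4,0],0],[[0.15,-0.8,0],0],[[0.2,-1,0],0],[[0.2,-1,0],0]]'

```text
time_s: 5.42
tcp_pos: [0.5147, 0.0937, 0.1504]
ee_rot: [[-0.974, -0.226, -0.001], [-0.226, 0.974, 0.0], [0.0, 0.0, -1.0]]
ft_force: [0.2, 0.1, -1.5]
width: 0.107
gripper_force: 25.0
```

Emit:
play_rows --moves '[[[0,-0.3,0],0],[[0.03,-0.6,0],0],[[0.03,-0.79,0],0],[[0.03,-0.79,-0.1],0],[[0.03,-0.79,-0.1],0]]'

```text
time_s: 6.05
tcp_pos: [0.5165, 0.016, 0.1393]
ee_rot: [[-0.974, -0.228, -0.003], [-0.228, 0.974, 0.001], [0.002, 0.002, -1.0]]
ft_force: [0.3, 0.1, -0.8]
width: 0.11
gripper_force: 25.0
```

```bash
python3 - <<'E'
from h import *
for c in("top","scene"):
    p,W=cloud(c); np.save(c+"2.npy",W); cv2.imwrite(f"pics/{c}2raw.png",p[...,::-1])
    if c=="top": cv2.imwrite("pics/top2.png",cv2.resize(p[170:300,220:420,::-1],None,fx=4,fy=4,interpolation=cv2.INTER_CUBIC))
    else: cv2.imwrite("pics/scene2.png",cv2.resize(p[150:310,200:400,::-1],None,fx=3.7,fy=3.7,interpolation=cv2.INTER_CUBIC))
    for n in("mouth","seat","cover","nose","grip"):
        print(c,n,[(np.round(r['location'],4).tolist(),round(r['p'],2)) for r in arm.spot_point(c,n) if r['location'][2]>.05 ])
s=arm.read_state();R=s['ee_rot'];print(s['tcp_pos'],np.degrees(np.arctan2(R[1][1],R[0][1])),s['width'],s['ft_force'],s['time_s'])
E
```

```text
top mouth []
top seat []
top cover []
top nose []
top grip []
scene mouth [([0.5203, 0.0081, 0.0809], 0.63)]
scene seat [([0.534, -0.0419, 0.0795], 0.96)]
scene cover [([0.523, -0.011, 0.1291], 0.59)]
scene nose [([0.5354, -0.0543, 0.1374], 0.76)]
scene grip [([0.5137, 0.0147, 0.1433], 0.69), ([0.5336, -0.0416, 0.0761], 0.55)]
[0.517638   0.01472256 0.14078504] 103.17166474531011 0.10983552278693681 [-0.13270044  0.63745733 -0.81722451] 6.65
```

View pics/top2.png

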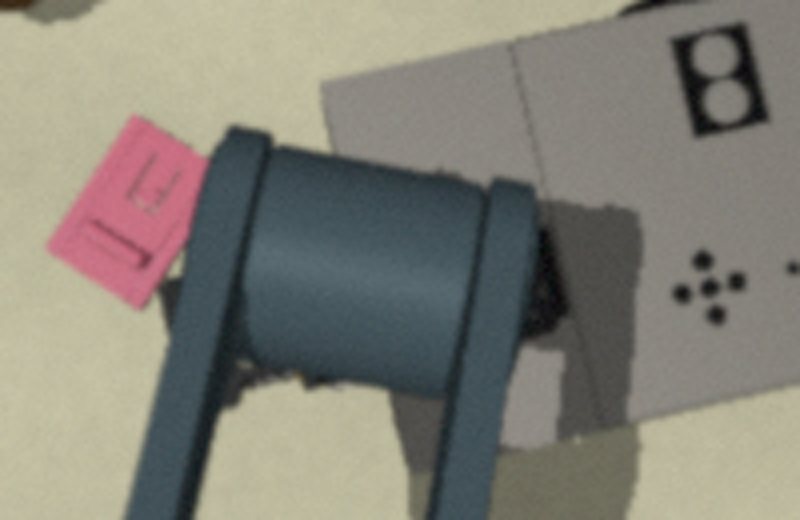

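View pics/scene2.png

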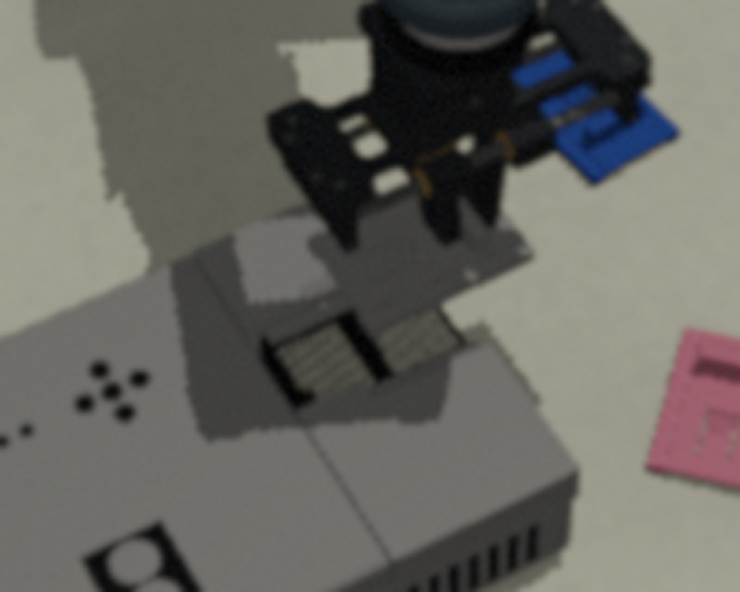

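The top view is blocked by the arm. In the scene crop the cover hovers above the bay, with its far edge running from (275,340) to (530,255). I'll measure the sideways offset of the bay and the cover from the depth data.

```bash
python3 - <<'E'
from h import *
a=np.radians(-76.95); e=np.array([np.cos(a),np.sin(a)]); f=np.array([-e[1],e[0]])
def ef(W): return (W[...,:2]@e)*1000,(W[...,:2]@f)*1000
for c in("top0","scene0"):
    W=np.load(c+".npy");U,V=ef(W);Z=W[...,2]*1000
    top=(abs(Z-92)<2.5)
    U0=.5205*e[0]*1000+.005*e[1]*1000;V0=(.5205*f[0]+.005*f[1])*1000
    print(c,"mouth",U0,V0)
    # slab edges of projector sides in U and V
    n=top&(abs(V-V0)<150)&(U>U0-20)&(U<U0+320)
    print(" U edge", [np.round(np.percentile(U[n&(abs(V-V0-d)<4)],[.5,99.5]),1).tolist() for d in(-50,60,90)])
    print(" V edge", [np.round(np.percentile(V[n&(abs(U-U0-d)<4)],[.5,99.5]),1).tolist() for d in(30,120,250)])
    # profile across bay, per V bin at U0+50..65
    for lo,hi in((15,35),(45,65),(75,90)):
        k=(U>U0+lo)&(U<U0+hi)&(abs(V-V0)<60)
        b=np.round((V-V0)/4)*4
        print(" ",lo,[(int(x),round(float(np.nanmedian(Z[k&(b==x)])),0)) for x in range(-52,56,4) if (k&(b==x)).sum()>2])
W=np.load("scene2.npy");U,V=ef(W);Z=W[...,2]*1000
k=(abs(Z-137)<7)&(abs(V-V0)<60)&(U>U0-70)&(U<U0+80)
print("heldcover n",k.sum())
for d in range(-30,70,8):
    q=k&(abs(U-U0-d)<4)
    if q.sum()>8: print(d,np.round(np.percentile(V[q]-V0,[1,99]),1),np.median(Z[q]))
for v in range(-10,36,8):
    q=k&(abs(V-V0-v)<4)
    if q.sum()>8: print("v",v,np.round(np.percentile(U[q]-U0,[1,99]),1))
tcp=np.array([.5172,.0152]);print("tcp",tcp@e*1000-U0,tcp@f*1000-V0)
E
```

```text
top0 mouth 112.65869247051916 508.18625425215214
 U edge [[111.5, 405.6], [112.2, 404.4], [111.4, 405.0]]
 V edge [[416.7, 645.1], [417.1, 642.7], [417.5, 642.8]]
  15 [(-52, 91.0), (-48, 90.0), (-44, 91.0), (-40, 90.0), (-36, 89.0), (-32, 76.0), (-28, 77.0), (-24, 75.0), (-20, 69.0), (-16, 66.0), (-12, 68.0), (-8, 70.0), (-4, 69.0), (0, 70.0), (4, 67.0), (8, 68.0), (12, 66.0), (16, 69.0), (20, 69.0), (24, 68.0), (28, 73.0), (32, 76.0), (36, 77.0), (40, 84.0), (44, 90.0), (48, 91.0), (52, 92.0)]
  45 [(-52, 91.0), (-48, 92.0), (-44, 91.0), (-40, 91.0), (-36, 87.0), (-32, 76.0), (-28, 76.0), (-24, 76.0), (-20, 73.0), (-16, 72.0), (-12, 73.0), (-8, 72.0), (-4, 74.0), (0, 75.0), (4, 73.0), (8, 74.0), (12, 74.0), (16, 72.0), (20, 73.0), (24, 72.0), (28, 73.0), (32, 77.0), (36, 77.0), (40, 87.0), (44, 90.0), (48, 92.0), (52, 91.0)]
  75 [(-52, 92.0), (-48, 92.0), (-44, 90.0), (-40, 91.0), (-36, 92.0), (-32, 92.0), (-28, 92.0), (-24, 74.0), (-20, 70.0), (-16, 72.0), (-12, 69.0), (-8, 68.0), (-4, 71.0), (0, 69.0), (4, 70.0), (8, 69.0), (12, 72.0), (16, 70.0), (20, 71.0), (24, 70.0), (28, 73
[... 1126 characters left out ...]
2, 91.0), (36, 91.0), (40, 91.0), (44, 92.0), (48, 92.0), (52, 91.0)]
heldcover n 1118
-30 [ 4.8 35.3] 138.54364682378923
-22 [ 8.  36.9] 139.04465689621298
-14 [17.9 38. ] 138.80699438845005
-6 [ 7.1 37.2] 138.53333634287014
2 [-29.7  35.8] 137.8619936605425
10 [-30.8  35.6] 137.69986108689614
18 [-29.4  34.9] 138.57885416101712
26 [-29.7  35.4] 138.28928022859932
34 [-30.   36.1] 138.26761937355892
42 [-21.7  36.3] 138.79234126489442
50 [-31.1  36.2] 138.02929974322774
58 [-33.4  34.9] 138.36492849028593
66 [-32.4  34.3] 137.94867249142672
v -10 [ 6.2 64.4]
v -2 [ 4.5 64.5]
v 6 [-33.4  65.2]
v 14 [-34.4  64.2]
v 22 [-34.   63.7]
v 30 [-33.4  64.7]
tcp -10.681712727760512 -0.911599254935652
```

The bay centre and the held cover's centre agree to about 1 mm and the yaw matches. The cover is about 33 mm short of the seat. I'll shift it 1 mm sideways and lower it.

Emit:
play_rows --moves '[[[0.01,0,-0.15],0],[[0.01,0,-0.3],0],[[0.01,0,-0.4],0],[[0.01,0,-0.4],0],[[0.01,0,-0.4],0]]'

```text
time_s: 7.28
tcp_pos: [0.5187, 0.0147, 0.1008]
ee_rot: [[-0.974, -0.228, 0.0], [-0.228, 0.974, -0.0], [-0.0, -0.0, -1.0]]
ft_force: [0.4, 0.7, -1.7]
width: 0.111
gripper_force: 25.0
```

Emit:
play_rows --moves '[[[0,0,-0.03],0],[[0,0,-0.06],0],[[0,0,-0.08],0],[[0,0,-0.08],0]]'

```text
time_s: 7.78
tcp_pos: [0.5188, 0.0147, 0.0927]
ee_rot: [[-0.974, -0.228, 0.001], [-0.228, 0.974, -0.0], [-0.001, -0.0, -1.0]]
ft_force: [0.8, 0.6, -2.0]
width: 0.114
gripper_force: 25.0
```

Emit:
play_rows --moves '[[[0,0,-0.01],0],[[0,0,-0.02],0],[[0,0,-0.03],0],[[0,0,-0.03],0]]'

```text
time_s: 8.28
tcp_pos: [0.5189, 0.0147, 0.0898]
ee_rot: [[-0.974, -0.228, 0.001], [-0.228, 0.974, -0.0], [-0.001, -0.0, -1.0]]
ft_force: [2.5, 1.8, -1.1]
width: 0.11
gripper_force: 25.0
```

Emit:
play_rows --moves '[[[0,0,-0.01],0],[[0,0,-0.02],0],[[0,0,-0.02],0]]'

```text
time_s: 8.65
tcp_pos: [0.5188, 0.0147, 0.0878]
ee_rot: [[-0.974, -0.228, 0.001], [-0.228, 0.974, -0.0], [-0.001, -0.0, -1.0]]
ft_force: [3.5, 0.7, -0.3]
width: 0.105
gripper_force: 25.0
```

Emit:
play_rows --moves '[[[0.01,0,0],0],[[0.01,0,-0.01],0],[[0.01,0,-0.01],0]]'

```text
time_s: 9.02
tcp_pos: [0.519, 0.0148, 0.0876]
ee_rot: [[-0.974, -0.228, -0.002], [-0.228, 0.974, -0.0], [0.002, 0.0, -1.0]]
ft_force: [-4.4, 0.9, 12.1]
width: 0.109
gripper_force: 25.0
```

Emit:
play_rows --moves '[[[0,0,0],0],[[0,0,0],0],[[0,0,0],0],[[0,0,0],0]]' --grip 0.25

```text
time_s: 9.52
tcp_pos: [0.5194, 0.0147, 0.0864]
ee_rot: [[-0.974, -0.228, -0.001], [-0.228, 0.974, -0.0], [0.001, 0.0, -1.0]]
ft_force: [0.3, -0.2, 0.2]
width: 0.251
gripper_force: 0.1
```

```bash
python3 - <<'E'
from h import *
p,W=cloud("scene"); np.save("scene3.npy",W); cv2.imwrite("pics/s3.png",cv2.resize(p[150:310,200:400,::-1],None,fx=3.7,fy=3.7,interpolation=cv2.INTER_CUBIC))
a=np.radians(-76.95); e=np.array([np.cos(a),np.sin(a)]); f=np.array([-e[1],e[0]])
U=W[...,:2]@e*1000-112.7;V=W[...,:2]@f*1000-508.2;Z=W[...,2]*1000
for v in range(-28,38,8): print(v,[(u,round(float(np.nanmedian(Z[(abs(V-v)<4)&(abs(U-u)<4)])),1)) for u in range(-44,92,8) if ((abs(V-v)<4)&(abs(U-u)<4)).sum()>3])
s=arm.read_state();print(s['tcp_pos'],s['ft_force'],s['width'],np.array(s['tcp_pos'])[:2]@e*1000-112.7)
E
```

```text
-28 [(4, 432.4), (12, 435.8), (20, 242.3), (28, 455.1), (36, 454.6), (44, 437.5), (52, 419.6), (60, 138.8), (68, 86.7), (76, 90.9), (84, 90.7)]
-20 [(-28, 87.3), (-20, 432.2), (-12, 435.0), (-4, 436.2), (4, 436.7), (12, 437.6), (20, 250.5), (28, 238.9), (36, 193.4), (44, 434.6), (52, 387.6), (60, 191.5), (68, 85.0), (76, 76.4), (84, 125.7)]
-12 [(-44, -2.1), (-36, 433.1), (-28, 435.8), (-20, 435.4), (-12, 437.6), (-4, 437.5), (4, 438.6), (12, 439.2), (20, 437.0), (28, 241.3), (36, 191.8), (44, 442.5), (52, 428.3), (60, 189.5), (68, 76.4), (76, 151.9), (84, 73.8)]
-4 [(-44, 88.5), (-36, 435.4), (-28, 436.3), (-20, 112.1), (-12, 438.8), (-4, 439.9), (4, 439.3), (12, 438.6), (20, 246.9), (28, 276.8), (36, 194.4), (44, 439.4), (52, 434.0), (60, 193.3), (68, 137.3), (76, 153.7), (84, 124.2)]
4 [(-44, 436.8), (-36, 438.2), (-28, 437.9), (-20, 115.4), (-12, 438.8), (-4, 103.2), (4, 438.8), (12, 437.3), (20, 252.4), (28, 289.4), (36, 364.3), (44, 435.1), (52, 431.5), (60, 385.9), (68, 189.6), (76, 153.1), (84, 181.6)]
12 [(-44, 302.8), (-36, 127.1), (-28, 123.6), (-20, 125.6), (-12, 437.6), 
[... 247 characters left out ...]
5.5), (12, 252.8), (20, 303.7), (28, 276.0), (36, 391.5), (44, 395.7), (52, 400.9), (60, 394.0), (68, 192.6), (76, 191.7), (84, 189.2)]
28 [(-44, 276.4), (-36, 274.7), (-28, 241.7), (-20, 355.2), (-12, 356.3), (-4, 355.4), (4, 252.7), (12, 311.1), (20, 316.0), (28, 386.4), (36, 387.5), (44, 168.0), (52, 171.3), (60, 166.4), (68, 191.5), (76, 188.7), (84, 190.5)]
36 [(-44, 175.8), (-36, 318.5), (-28, 308.2), (-20, 316.6), (-12, 312.0), (-4, 322.7), (4, 322.7), (12, 333.1), (20, 282.1), (28, 173.2), (36, 87.2), (44, 83.6), (52, 84.9), (60, 184.1), (68, 174.7), (76, 175.6), (84, 174.7)]
[0.51945088 0.01467055 0.08647326] [ 0.11884689  0.32179564 -0.2319806 ] 0.2508765514109331 -9.69898991204711
```

View pics/s3.png

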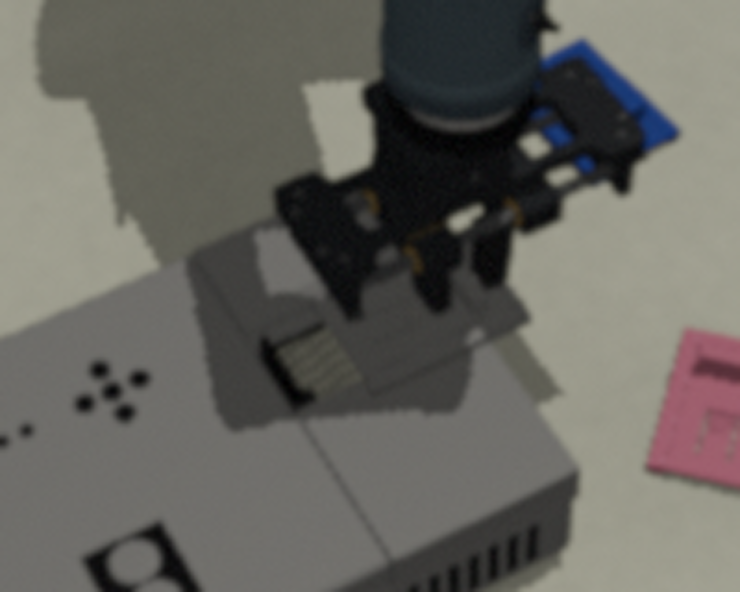

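The cover sits in the channel, its far edge running from crop (370,392) to (525,320), level with the rails. I'll lift the tips a little, close loosely around the rib and start sliding.

Emit:
play_rows --moves '[[[0,0,0.02],0],[[0,0,0.02],0],[[0,0,0.02],0],[[0,0,0.02],0]]' --grip 0.15 --grip_force 60

```text
time_s: 10.07
tcp_pos: [0.5196, 0.0147, 0.0887]
ee_rot: [[-0.974, -0.228, 0.0], [-0.228, 0.974, -0.0], [-0.0, -0.0, -1.0]]
ft_force: [-0.0, 0.9, -0.1]
width: 0.149
gripper_force: 0.0
```

Emit:
play_rows --moves '[[[0.0045,-0.02,0],0],[[0.009,-0.04,0],0],[[0.0135,-0.06,0],0],[[0.018,-0.08,0],0],[[0.0225,-0.097,0],0],[[0.0225,-0.097,0],0]]'

```text
time_s: 10.82
tcp_pos: [0.5219, 0.0048, 0.0887]
ee_rot: [[-0.974, -0.228, 0.0], [-0.228, 0.974, -0.0], [-0.0, -0.0, -1.0]]
ft_force: [0.3, -0.2, 0.5]
width: 0.148
gripper_force: 0.0
```

```bash
python3 - <<'E'
from h import *
p,W=cloud("scene")
a=np.radians(-76.95); e=np.array([np.cos(a),np.sin(a)]); f=np.array([-e[1],e[0]])
U=W[...,:2]@e*1000-112.7;V=W[...,:2]@f*1000-508.2;Z=W[...,2]*1000
for v in (10,18,26,33): print(v,[(u,round(float(np.nanmedian(Z[k])),1),int(k.sum())) for u in range(-40,92,8) for k in [(abs(V-v)<4)&(abs(U-u)<4)&(Z>60)&(Z<100)] if k.sum()>3])
for n in("cover","nose","grip"): print(n,[(np.round(r['location'],4).tolist(),round(r['p'],2)) for r in arm.spot_point("scene",n) if r['location'][2]>.05 ])
s=arm.read_state();t=np.array(s['tcp_pos']);print(t,t[:2]@e*1000-112.7,t[:2]@f*1000-508.2,s['ft_force'],s['width'])
E
```

```text
10 [(-24, 85.1, 8), (-16, 91.4, 19), (-8, 95.2, 9), (0, 99.6, 5), (8, 90.5, 20), (16, 87.6, 17), (24, 87.4, 18), (32, 84.4, 13), (40, 85.8, 13), (48, 83.8, 9), (56, 85.0, 14), (64, 85.7, 13), (72, 83.8, 21), (80, 70.7, 15), (88, 71.0, 9)]
18 [(-24, 85.4, 9), (-16, 84.8, 7), (-8, 85.9, 10), (0, 98.2, 11), (8, 87.4, 21), (16, 85.7, 12), (24, 85.0, 15), (32, 84.3, 11), (40, 84.5, 14), (48, 85.1, 14), (56, 85.6, 15), (64, 86.3, 11), (72, 85.0, 15), (80, 71.4, 7)]
26 [(-24, 86.3, 7), (-16, 85.7, 18), (-8, 85.4, 15), (0, 88.6, 21), (8, 86.4, 18), (16, 84.5, 14), (24, 85.2, 10), (32, 85.5, 13), (40, 85.4, 14), (48, 85.9, 11), (56, 85.0, 13), (64, 85.0, 12), (72, 86.3, 9)]
33 [(-24, 84.9, 12), (-16, 83.6, 12), (-8, 85.2, 16), (0, 84.5, 17), (8, 84.9, 16), (16, 85.6, 14), (24, 84.6, 16), (32, 85.8, 11), (40, 85.8, 13), (48, 85.1, 17), (56, 84.2, 13), (64, 84.5, 14), (72, 90.8, 8), (80, 89.9, 10), (88, 91.3, 11)]
cover [([0.5249, -0.0184, 0.0781], 0.81)]
nose [([0.5427, -0.0636, 0.0841], 0.95)]
grip [([0.5215, 0.0075, 0.0948], 0.68)]
[0.52185727 0.00500861 0.08874381] 0.25677628209746217 1.3104152703069758 [-0.22322498  0.4078342   0.2673652 ] 0.14915782043058398
```

The cover lies flat (top at 85–86 mm) and slides freely, with its nose just under the lips. I'll continue in smaller steps.

Emit:
play_rows --moves '[[[0.0023,-0.01,0],0],[[0.0045,-0.02,0],0],[[0.0068,-0.03,0],0],[[0.009,-0.04,0],0],[[0.009,-0.04,0],0]]'

```text
time_s: 11.65
tcp_pos: [0.5228, 0.0009, 0.0887]
ee_rot: [[-0.974, -0.228, 0.0], [-0.228, 0.974, -0.0], [0.0, -0.0, -1.0]]
ft_force: [-0.4, 1.0, -0.6]
width: 0.147
gripper_force: 0.0
```

Emit:
play_rows --moves '[[[0.0023,-0.01,0],0],[[0.0045,-0.02,0],0],[[0.0045,-0.02,0],0]]'

```text
time_s: 12.02
tcp_pos: [0.5232, -0.0011, 0.0887]
ee_rot: [[-0.974, -0.228, 0.0], [-0.228, 0.974, -0.0], [-0.0, -0.0, -1.0]]
ft_force: [0.1, 0.4, -0.9]
width: 0.15
gripper_force: 0.0
```

Emit:
play_rows --moves '[[[0.0023,-0.01,0],0],[[0.0045,-0.02,0],0],[[0.0045,-0.02,0],0]]'

```text
time_s: 12.4
tcp_pos: [0.5237, -0.0031, 0.0887]
ee_rot: [[-0.974, -0.228, 0.0], [-0.228, 0.974, -0.0], [-0.0, -0.0, -1.0]]
ft_force: [-0.4, -0.1, 0.1]
width: 0.149
gripper_force: 0.0
```

Emit:
play_rows --moves '[[[0.0012,-0.005,0],0],[[0.0023,-0.01,0],0],[[0.0023,-0.01,0],0]]'

```text
time_s: 12.78
tcp_pos: [0.5239, -0.004, 0.0887]
ee_rot: [[-0.974, -0.228, 0.0], [-0.228, 0.974, -0.0], [0.0, -0.0, -1.0]]
ft_force: [-0.5, 0.3, -0.4]
width: 0.152
gripper_force: 0.1
```

Emit:
play_rows --moves '[[[0.0012,-0.005,0],0],[[0.0023,-0.01,0],0],[[0.0023,-0.01,0],0]]'

```text
time_s: 13.15
tcp_pos: [0.5241, -0.005, 0.0887]
ee_rot: [[-0.974, -0.228, 0.0], [-0.228, 0.974, -0.0], [-0.0, -0.0, -1.0]]
ft_force: [0.6, -0.0, -0.5]
width: 0.152
gripper_force: 0.1
```

Emit:
play_rows --moves '[[[0.0012,-0.005,0],0],[[0.0023,-0.01,0],0],[[0.0023,-0.01,0],0]]'

```text
time_s: 13.52
tcp_pos: [0.5244, -0.0061, 0.0887]
ee_rot: [[-0.974, -0.228, 0.0], [-0.228, 0.974, -0.0], [-0.0, -0.0, -1.0]]
ft_force: [0.5, 0.3, 1.0]
width: 0.149
gripper_force: 0.1
```

Emit:
play_rows --moves '[[[0.0012,-0.005,0],0],[[0.0023,-0.01,0],0],[[0.0023,-0.01,0],0]]'

```text
time_s: 13.9
tcp_pos: [0.5246, -0.0071, 0.0887]
ee_rot: [[-0.974, -0.228, 0.0], [-0.228, 0.974, -0.0], [-0.0, -0.0, -1.0]]
ft_force: [-0.0, 1.0, -0.2]
width: 0.145
gripper_force: 0.1
```

Emit:
play_rows --moves '[[[0.0012,-0.005,0],0],[[0.0023,-0.01,0],0],[[0.0023,-0.01,0],0]]'

```text
time_s: 14.28
tcp_pos: [0.5247, -0.0078, 0.0887]
ee_rot: [[-0.974, -0.228, -0.0], [-0.228, 0.974, 0.0], [0.0, 0.0, -1.0]]
ft_force: [-0.3, 1.8, 0.2]
width: 0.154
gripper_force: 1.1
```

Resistance is beginning, so this is the ramp. I'll take 1 mm steps and watch the force.

Emit:
play_rows --moves '[[[0.0012,-0.005,0],0],[[0.0023,-0.01,0],0],[[0.0023,-0.01,0],0]]'

```text
time_s: 14.65
tcp_pos: [0.5249, -0.0088, 0.0887]
ee_rot: [[-0.974, -0.228, -0.0], [-0.228, 0.974, 0.0], [0.0, 0.0, -1.0]]
ft_force: [-0.2, 4.4, 2.6]
width: 0.152
gripper_force: 2.1
```

Emit:
play_rows --moves '[[[0.0012,-0.005,0],0],[[0.0023,-0.01,0],0],[[0.0023,-0.01,0],0]]'

```text
time_s: 15.02
tcp_pos: [0.5252, -0.0099, 0.0888]
ee_rot: [[-0.974, -0.228, -0.0], [-0.228, 0.974, 0.0], [0.0, 0.0, -1.0]]
ft_force: [-1.1, 4.8, 2.9]
width: 0.148
gripper_force: 2.5
```

Emit:
play_rows --moves '[[[0.0012,-0.005,0],0],[[0.0023,-0.01,0],0],[[0.0023,-0.01,0],0]]'

```text
time_s: 15.4
tcp_pos: [0.5254, -0.0107, 0.0888]
ee_rot: [[-0.974, -0.228, -0.0], [-0.228, 0.974, 0.0], [-0.0, 0.0, -1.0]]
ft_force: [-1.2, 6.4, 4.4]
width: 0.15
gripper_force: 2.9
```

Emit:
play_rows --moves '[[[0.0012,-0.005,0],0],[[0.0023,-0.01,0],0],[[0.0023,-0.01,0],0]]'

```text
time_s: 15.78
tcp_pos: [0.5257, -0.0116, 0.0889]
ee_rot: [[-0.974, -0.228, -0.0], [-0.228, 0.974, 0.001], [-0.0, 0.001, -1.0]]
ft_force: [-1.2, 6.6, 3.8]
width: 0.151
gripper_force: 3.3
```

Emit:
play_rows --moves '[[[0.0012,-0.005,0],0],[[0.0023,-0.01,0],0],[[0.0023,-0.01,0],0]]'

```text
time_s: 16.15
tcp_pos: [0.5259, -0.0124, 0.0889]
ee_rot: [[-0.974, -0.228, -0.0], [-0.228, 0.974, 0.001], [-0.0, 0.001, -1.0]]
ft_force: [-1.6, 6.8, 4.8]
width: 0.153
gripper_force: 3.6
```

Emit:
play_rows --moves '[[[0.0012,-0.005,0],0],[[0.0023,-0.01,0],0],[[0.0023,-0.01,0],0]]'

```text
time_s: 16.52
tcp_pos: [0.526, -0.0132, 0.0889]
ee_rot: [[-0.974, -0.228, -0.0], [-0.228, 0.974, 0.001], [-0.0, 0.001, -1.0]]
ft_force: [-1.7, 7.3, 5.6]
width: 0.15
gripper_force: 4.0
```

Emit:
play_rows --moves '[[[0.0012,-0.005,0],0],[[0.0023,-0.01,0],0],[[0.0023,-0.01,0],0]]'

```text
time_s: 16.9
tcp_pos: [0.5261, -0.0138, 0.0889]
ee_rot: [[-0.974, -0.228, -0.001], [-0.228, 0.974, 0.002], [0.0, 0.002, -1.0]]
ft_force: [-2.6, 9.6, 4.7]
width: 0.148
gripper_force: 4.9
```

Emit:
play_rows --moves '[[[0.0012,-0.005,0],0],[[0.0012,-0.005,0],0]]'

```text
time_s: 17.15
tcp_pos: [0.5262, -0.0142, 0.0889]
ee_rot: [[-0.974, -0.228, -0.001], [-0.228, 0.974, 0.002], [0.0, 0.002, -1.0]]
ft_force: [-3.4, 9.0, 6.6]
width: 0.151
gripper_force: 5.1
```

Emit:
play_rows --moves '[[[0.0012,-0.005,0],0],[[0.0012,-0.005,0],0]]'

```text
time_s: 17.4
tcp_pos: [0.5263, -0.0145, 0.0889]
ee_rot: [[-0.974, -0.228, -0.001], [-0.228, 0.974, 0.002], [0.0, 0.003, -1.0]]
ft_force: [-2.8, 10.9, 5.5]
width: 0.155
gripper_force: 5.5
```

Emit:
play_rows --moves '[[[0.0012,-0.005,0],0],[[0.0012,-0.005,0],0]]'

```text
time_s: 17.65
tcp_pos: [0.5264, -0.0149, 0.0889]
ee_rot: [[-0.974, -0.228, -0.001], [-0.228, 0.974, 0.003], [0.0, 0.003, -1.0]]
ft_force: [-2.8, 11.0, 6.1]
width: 0.149
gripper_force: 5.7
```

Emit:
play_rows --moves '[[[0.0012,-0.005,0],0],[[0.0012,-0.005,0],0]]'

```text
time_s: 17.9
tcp_pos: [0.5265, -0.0152, 0.0889]
ee_rot: [[-0.974, -0.228, -0.001], [-0.228, 0.974, 0.003], [0.0, 0.003, -1.0]]
ft_force: [-3.3, 11.7, 7.8]
width: 0.151
gripper_force: 6.1
```

Emit:
play_rows --moves '[[[0.0012,-0.005,0],0],[[0.0012,-0.005,0],0]]'

```text
time_s: 18.15
tcp_pos: [0.5265, -0.0156, 0.0888]
ee_rot: [[-0.974, -0.228, -0.001], [-0.228, 0.974, 0.003], [0.0, 0.003, -1.0]]
ft_force: [-2.7, 12.8, 7.4]
width: 0.153
gripper_force: 6.4
```

Emit:
play_rows --moves '[[[0.0012,-0.005,0],0],[[0.0012,-0.005,0],0]]'

```text
time_s: 18.4
tcp_pos: [0.5267, -0.0163, 0.0889]
ee_rot: [[-0.974, -0.228, -0.001], [-0.228, 0.974, 0.003], [0.0, 0.003, -1.0]]
ft_force: [-3.1, 10.8, 6.6]
width: 0.153
gripper_force: 5.9
```

Emit:
play_rows --moves '[[[0.0012,-0.005,0],0],[[0.0012,-0.005,0],0]]'

```text
time_s: 18.65
tcp_pos: [0.5272, -0.0187, 0.0885]
ee_rot: [[-0.974, -0.228, -0.0], [-0.228, 0.974, -0.0], [0.0, -0.0, -1.0]]
ft_force: [0.1, 2.8, -0.3]
width: 0.151
gripper_force: 1.3
```

The force dropped from 13 to 3 N and the cover jumped 2.4 mm. I'll check whether that was the click with one small step.

Emit:
play_rows --moves '[[[0.0006,-0.003,0],0],[[0.0006,-0.003,0],0],[[0.0006,-0.003,0],0]]'

```text
time_s: 19.02
tcp_pos: [0.5272, -0.0189, 0.0886]
ee_rot: [[-0.974, -0.228, -0.0], [-0.228, 0.974, -0.0], [0.0, -0.0, -1.0]]
ft_force: [0.6, 2.7, 0.8]
width: 0.15
gripper_force: 1.2
```

Emit:
play_rows --moves '[[[0.0006,-0.003,0],0],[[0.0006,-0.003,0],0],[[0.0006,-0.003,0],0]]'

```text
time_s: 19.4
tcp_pos: [0.5272, -0.019, 0.0886]
ee_rot: [[-0.974, -0.228, -0.0], [-0.228, 0.974, 0.0], [0.0, 0.0, -1.0]]
ft_force: [0.2, 3.9, -0.7]
width: 0.148
gripper_force: 1.9
```

Emit:
play_rows --moves '[[[-0.0023,0.01,0],0],[[-0.0035,0.016,0],0],[[-0.0046,0.02,0],0],[[-0.0046,0.02,0],0]]'

```text
time_s: 19.9
tcp_pos: [0.5272, -0.0174, 0.0889]
ee_rot: [[-0.974, -0.228, 0.001], [-0.228, 0.974, -0.001], [-0.001, -0.001, -1.0]]
ft_force: [-0.8, -0.1, 0.1]
width: 0.154
gripper_force: 0.0
```

Emit:
play_rows --moves '[[[-0.0012,0.005,0],0],[[-0.0023,0.01,0],0],[[-0.0035,0.015,0],0],[[-0.0045,0.02,0],0],[[-0.0045,0.02,0],0]]'

```text
time_s: 20.52
tcp_pos: [0.5265, -0.015, 0.0887]
ee_rot: [[-0.974, -0.228, 0.0], [-0.228, 0.974, -0.0], [-0.0, -0.0, -1.0]]
ft_force: [-0.0, 0.2, 0.1]
width: 0.15
gripper_force: 0.0
```

Emit:
play_rows --moves '[[[-0.0012,0.005,0],0],[[-0.0012,0.005,0],0],[[-0.0012,0.005,0],0]]'

```text
time_s: 20.9
tcp_pos: [0.5264, -0.0147, 0.0887]
ee_rot: [[-0.974, -0.228, 0.0], [-0.228, 0.974, -0.0], [-0.0, -0.0, -1.0]]
ft_force: [0.9, -0.7, -0.5]
width: 0.149
gripper_force: 0.4
```

Emit:
play_rows --moves '[[[-0.0012,0.005,0],0],[[-0.0012,0.005,0],0],[[-0.0012,0.005,0],0]]'

```text
time_s: 21.28
tcp_pos: [0.5263, -0.0145, 0.0888]
ee_rot: [[-0.974, -0.228, 0.0], [-0.228, 0.974, -0.001], [-0.0, -0.001, -1.0]]
ft_force: [0.3, -4.2, -0.3]
width: 0.155
gripper_force: 2.2
```

A gentle 4 N pull is resisted, so the tab is latched behind the ledge. I'll centre the fingers, open and lift away.

Emit:
play_rows --moves '[[[0.0045,-0.02,0],0],[[0.0045,-0.02,0],0],[[0.0045,-0.02,0],0],[[0.0045,-0.02,0],0]]' --grip 0.35

```text
time_s: 21.78
tcp_pos: [0.5266, -0.0159, 0.0887]
ee_rot: [[-0.974, -0.228, -0.0], [-0.228, 0.974, 0.0], [0.0, 0.0, -1.0]]
ft_force: [-0.7, 0.9, 0.6]
width: 0.349
gripper_force: 0.0
```

Emit:
play_rows --moves '[[[0,0,0.1],0],[[0,0,0.3],0],[[0,0,0.7],0],[[0,0,1],0],[[0,0,1],0]]'

```text
time_s: 22.4
tcp_pos: [0.5286, -0.0165, 0.192]
ee_rot: [[-0.974, -0.228, 0.006], [-0.228, 0.974, -0.002], [-0.006, -0.003, -1.0]]
ft_force: [0.3, 0.0, -0.7]
width: 0.349
gripper_force: 0.0
```

Emit:
play_rows --moves '[[[-0.4,0.4,0.2],0],[[-0.8,0.8,0.4],0],[[-1,1,0.4],0],[[-1,1,0.4],0]]'

```text
time_s: 22.9
tcp_pos: [0.4252, 0.085, 0.228]
ee_rot: [[-0.973, -0.23, -0.001], [-0.23, 0.973, 0.0], [0.001, 0.0, -1.0]]
ft_force: [0.3, 0.3, 0.1]
width: 0.352
gripper_force: 0.0
```

```bash
python3 - <<'E'
from h import *
p,W=cloud("scene"); cv2.imwrite("pics/s5.png",cv2.resize(p[150:310,200:400,::-1],None,fx=3.7,fy=3.7,interpolation=cv2.INTER_CUBIC))
a=np.radians(-76.95); e=np.array([np.cos(a),np.sin(a)]); f=np.array([-e[1],e[0]])
U=W[...,:2]@e*1000-112.7;V=W[...,:2]@f*1000-508.2;Z=W[...,2]*1000
for v in (-15,2,20): print(v,[(u,round(float(np.nanmedian(Z[k])),1)) for u in range(-16,112,8) for k in [(abs(V-v)<5)&(abs(U-u)<4)] if k.sum()>3])
print(arm.read_state()['time_s'])
E
```

```text
-15 [(0, 86.3), (8, 87.1), (16, 100.2), (24, 101.2), (32, 87.0), (40, 86.6), (48, 86.9), (56, 87.3), (64, 87.3), (72, 86.8), (80, 86.7), (88, 87.0), (96, 85.9), (104, 77.5)]
2 [(0, 86.4), (8, 86.0), (16, 101.0), (24, 100.0), (32, 85.2), (40, 86.7), (48, 87.8), (56, 87.2), (64, 87.2), (72, 86.7), (80, 86.9), (88, 85.7), (96, 86.1), (104, 80.6)]
20 [(0, 85.8), (8, 86.1), (16, 87.2), (24, 95.8), (32, 86.8), (40, 86.3), (48, 87.0), (56, 86.1), (64, 86.9), (72, 86.4), (80, 87.4), (88, 87.2), (96, 86.4), (104, 83.0)]
22.95
```

View pics/s5.png

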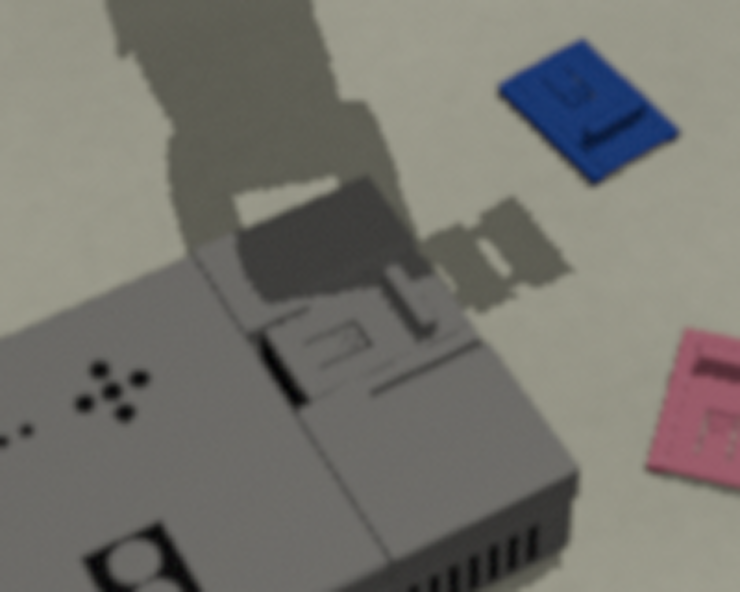

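The cover lies flat in the bay from crop (265,340) to (470,340). Its tab at (345,335) is flush and the gripper is clear. I'm handing in.

```bash
python3 -c "
from rig import arm
print(arm.hand_in())"
```

```text
the job is handed in; nothing more can be done
None
```

The grey filter cover is back on: it clicked behind the ledge with no more than about 15 N of push, held against a gentle 4 N pull, and the arm let go and moved clear before I handed the job in at 23 s.

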